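# Park a ware board in the low drying rack

### The job

Slide the ware board (the blue grip is there to hold it by), with its freshly glazed vase, through the doorway of the low drying rack, all the way in behind the line of the red sill, then sideways behind the sill until the board touches the rubber buffer on that side, gently, and let go there with the board square in the rack. The glaze is wet: the vase must stay standing in its place on the board, and neither the robot nor the rack may touch it. Leave the other pots and tools alone.

Things in the scene. Friction and masses are not known exactly. Their poses are not given: they have to be found in the camera images.
- board: Plywood ware board lying on the table, 130 (x) x 110 (y) x 15 mm, about 0.25 kg. Origin: centre of its underside; +x is the end that goes into the rack first. An upright blue grip block (24 x 26 mm in x, y, top 73 mm above the table) is fixed on it, centred 49 mm from the board's centre towards -x. The vase stands 24 mm from the centre towards +x.
- grip (a point): Point in the middle of the blue grip block, 52 mm above the table; axes as the board's. Pinch the block across y (26 mm).
- seat (a point): Point on the board's top where the middle of the vase's foot belongs; axes as the board's.
- vase: White glazed vase, free-standing on the board, 115 mm tall, about 0.3 kg, 76 mm across its belly (45 mm up), 56 mm foot, 40 mm neck, 50 mm rim. Origin: centre of its foot; z up. Wet glaze: not to be touched.
- rack: Low drying rack fixed to the table. Origin: centre of its bay, at table height; +x to the rear, away from the robot. The bay is bare table between a rear rail (inner face x = +70 mm) and side rails (inner faces y = -146, +146 mm), all 28 mm high. The front (x = -70 mm) is closed by the red sill on one half and is an open doorway on the rest. Posts at the sides from x = +14 mm back.
- shelf_edge (a point): Middle of the lower front edge of the rack's slatted shelf, 50 mm in front of the rack's origin and 150 mm above the table; axes as the rack's. The shelf is 14 mm thick, 330 mm wide and runs 149 mm back from here. The vase on its board clears it by 20 mm, so the board cannot be lifted over the sill.
- sill: Red wooden sill fixed on the table across one half of the bay's front, left or right: 12 (x) x 135 (y) x 28 mm. Origin: centre of its underside, 76 mm in front of the rack's origin, 78.5 mm to one side; axes as the rack's. It runs from the side rail to 11 mm short of the rack's centre line. The doorway (157 mm, less what the buffer there sticks out) is the rest.
- tag: Green tag, 50 mm wide, on the shelf's front edge above the doorway half; look only.
- buffer_left: Dark steel block, 26 x 16 x 30 mm, fixed on the left (+y) side rail, 30 mm in front of the rack's origin; origin: centre of its underside. It carries a round rubber pad (22 mm across, centre 14.5 mm up) on an adjusting screw. The pad's face stands 5 to 35 mm out from the rail's inner face into the bay: set anew each time, not measured, to be felt or seen. It does not yield.
- buffer_right: The same on the right (-y) side rail, pad facing +y, with its own unknown setting.
- bowl: Terracotta bowl, 110 mm across, 50 mm high, on the rack's shelf. Bystander.
- jar: Blue jar, 60 mm across, 75 mm high, on the rack's shelf. Bystander.
- sponge: Yellow sponge, 100 x 60 x 35 mm, on the table. Bystander.
- spike_dish: Terracotta dish with a spike, 110 mm across, 52 mm high, on the table. Bystander.
- mug: White mug, 76 mm across, 90 mm high, on the table. Bystander.
- scraper: Wooden-handled scraper, 180 mm long, lying on the table. Bystander.
Not all that is in view belongs to the job. Of the things that look like the board, take the one that is farthest from the robot's base at the start.

How it is judged:
By the outcome, as a careful person would: the job done as asked, in the order asked, and still so for the second after the job is handed in, with the robot touching nothing.
It also fails if it takes over 69 s, if anything falls off the work surface, if the arm or the gripper's body presses on something with over 40 N, if the wrist force passes 120 N, or if a joint passes its speed limit or range.

### The arm

A 7-joint arm with a two-finger parallel gripper is mounted at the origin on the work surface. World frame = base frame: x ahead of the robot, y to its left, z up, the work surface at z = 0. Lengths are in mm, angles in degrees, forces in N, time in s.
With the tool pointing down it reaches from about 425 to 825 mm from the base axis. Payload 3.6 kg.
Tool frame: the origin (TCP) lies at the very end of the fingers, on their centre line; the grasp point (between the pads) lies robot.grip_depth behind it (robot.grip_depth is the distance from the TCP to the grasp point, in mm); z points along the fingers, y is the line along which they close (so a half turn about z gives the same grasp; the last joint's range is limited). The gripper opens to 93 mm and grips with 3 to 60 N. Pads are 15 mm wide; open, the fingers measure 128 mm over their backs; the gripper's body (75 mm by 188 mm) begins 65 mm behind the grasp point.
Start: joints at [-78.237, 35.231, -0.722, 81.555, 0.464, 63.22, -2.315], TCP at [149.292, 632.593, 218.64] pointing down, gripper open.
Joint ranges: [-178.69, 178.69], [-17.37, 117.87], [-77.05, 75.6], [15.02, 138.74], [-78.02, 258.01], [0.78, 113.62], [-162.83, 162.83]. Speed limits (degrees/s): [159.86, 159.86, 180, 180, 180, 180, 180].

### API

Orientations are given as a 3x3 rotation matrix whose columns are the frame's x, y, z axes.
In Python, from plant import robot, imaging gives the robot as it stands. The module is installed in compiled form; this text tells all that it offers.
- The arm moves only by the tool servo_tool, never from a script. Its argument "increments" is one flat list of numbers, 6 for each row, row after row: the shift along the tool's x, y, z in mm, then the turn, a rotation vector about the tool's x, y, z in rad. A call has 1 to 12 rows; each row is the pose to reach, as a shift and turn from the pose commanded when the call began, along the tool's axes at that moment; what a row does not reach only later rows make up. A row lasts 1/8 s, in which the tool goes at most 62.5 mm and 10.7 degrees, less where a joint would pass 70% of its speed; a pose out of reach is approached as far as the arm can. A call with a gripper value outside its range is refused whole. "grip" is the opening, from 0 (shut) to 1 (fully open), set as the call begins (left out, the last holds). The fingers move at their own pace and stop on an object; "grip_force" is the grip in N (left out, the last holds). Time passes only in rows, so rows that repeat a pose let the fingers close. It gives the time, the measured TCP pose, the force, the opening and the grip force at its end, in the units of the state.
- robot.state(): the state, without advancing time (a new reading comes with each control period).
- imaging.read_camera(name): name is "side" or "top"; returns a dict with "color" (480x640x3 uint8, red, green, blue), "intrinsics" (3x3 intrinsics, pixels), "dist" ([k1, k2, p1, p2, k3] as OpenCV has them; the pictures are not rectified), "R" (3x3) and "t" (3): a world point X has camera coordinates R X + t. Camera axes: x right, y down, z forward; pixel columns grow to the right and rows downward; lengths in mm; the calibration is good to about 2 mm. A picture is of the moment at which its call begins. There is no depth.
- robot.hand_in(): hands the job in; it is judged then, once.
The state is a dict: "t": time; "joint_positions": joint angles; "joint_vel": joint speeds; "joint_torque": joint torques, N m; "tool_pos": TCP position; "tool_rot": TCP orientation; "wrist_force": force on the tool from outside, world axes, zero at the start; "moment": the same for the moment, N m; "width": finger opening in mm; "grip_force": force on a finger pad.
Only numpy, scipy, OpenCV 4.12 (cv2) and the standard library are available. Lean on these libraries where they do the work, as an engineer would, in place of code of your own. Each camera call takes 0.05 s, during which the arm holds its last target. There are 200 camera calls.

## Working session

There is one attempt and no reset: what is moved stays moved. The work goes in short steps, Python scripts to look and compute and a tool call to move; the robot and the scene stay as the last step left them, time stands still between calls to the robot, and variables do not carry over. Pictures are saved under pics/ and viewed, at most 10 in all, crops included, and the job is handed in when it is done.

Besides the shell and the picture viewer there is one more tool, called after ">>>" as name(argument=value, ...) on one line, values as JSON. servo_tool: Moves the arm, as the interface text tells. Its arguments: {"type":"object","properties":{"increments":{"type":"array","items":{"type":"number"}},"grip":{"type":"number"},"grip_force":{"type":"number"}},"required":["increments"]}

```bash
mkdir -p pics
python3 - <<'E'
from plant import robot, imaging
import cv2,pickle
d={}
for n in("side","top"):
    c=imaging.read_camera(n); d[n]=c
    cv2.imwrite(f"pics/{n}0.png",c["color"][:,:,::-1])
    print(n,c["intrinsics"],c["dist"],c["R"],c["t"])
pickle.dump(d,open("cam0.pkl","wb"))
print(robot.state(),robot.grip_depth)
E
```

```text
side [[438.71481817   0.         315.00442984]
 [  0.         438.71481817 242.39243322]
 [  0.           0.           1.        ]] [-0.05155677  0.          0.          0.          0.        ] [[-0.97910084 -0.20336424 -0.00212952]
 [-0.13412465  0.65354586 -0.7449083 ]
 [ 0.15287945 -0.72905472 -0.66716346]] [503.41856568 147.12763831 872.88240195]
top [[440.83102781   0.         328.54342702]
 [  0.         440.83102781 244.03322359]
 [  0.           0.           1.        ]] [-0.10941502  0.          0.          0.          0.        ] [[-0.02593662 -0.999658    0.00334207]
 [-0.99794115  0.02569562 -0.05876399]
 [ 0.05865801 -0.00485933 -0.99826631]] [ 23.2255473  546.81665845 997.88484945]
{'t': 0.1, 'joint_positions': array([-78.23732431,  35.28413169,  -0.72362723,  81.63059651,
         0.4660386 ,  63.22053062,  -2.31547824]), 'joint_vel': array([ 0.06994131, -0.11266136,  0.06889845, -0.26235915,  0.05202765,
       -0.06353017,  0.02400727]), 'joint_torque': array([ 1.93308870e-04, -4.60041261e+01,  2.09842566e-01, -1.66243923e+01,
       -6.11929293e-02,  1.69746845e-02,  1.01390422e-04]), 'tool_pos': array([149.15081199, 631.92750567, 217.6011359 ]), 'tool_rot': array([[-9.73273142e-01,  2.29650081e-01, -4.80527555e-04],
       [ 2.29650578e-01,  9.73270521e-01, -2.25944835e-03],
       [-5.11991939e-05, -2.30941383e-03, -9.99997332e-01]]), 'wrist_force': array([ 1.352993  , -0.32909284,  0.43141978]), 'moment': array([-0.00576236, -0.00157882,  0.04069289]), 'grip_force': 0.0, 'width': 92.83936790970549} 18.8
```

View pics/side0.png

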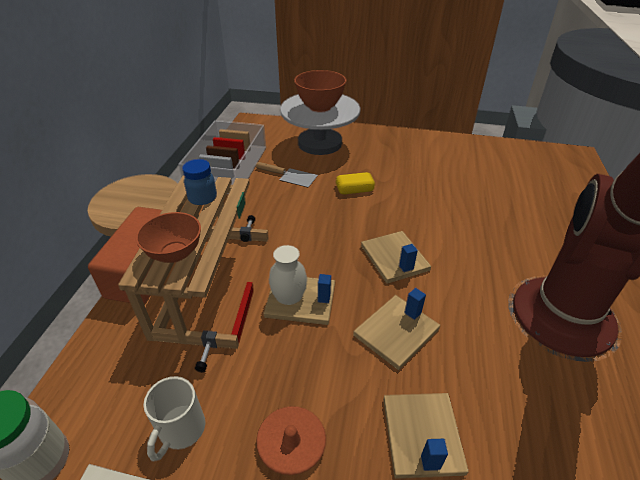

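View pics/top0.png

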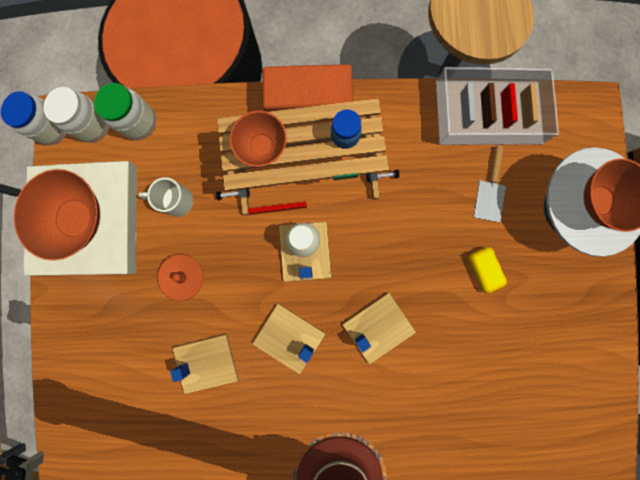

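The top view shows the vase board at (305,250). The red sill is on the left (+y) at (277,208), the green tag on the right at (345,177), and three vase-less decoys sit nearer the robot. Next I enlarge the crops.

```bash
cat > h.py <<'E'
import numpy as np, cv2, pickle
def ray(c,uv,z):
    p=cv2.undistortPoints(np.array([[uv]],float),c["intrinsics"],np.array(c["dist"]))[0,0]
    R,t=np.array(c["R"]),np.array(c["t"]); o=-R.T@t; d=R.T@np.r_[p,1]
    return o+d*(z-o[2])/d[2]
def proj(c,X):
    return cv2.projectPoints(np.array(X,float).reshape(-1,1,3),cv2.Rodrigues(np.array(c["R"]))[0],np.array(c["t"],float),c["intrinsics"],np.array(c["dist"]))[0][:,0]
def crop(c,x0,y0,w,h,s,fn):
    im=cv2.resize(c["color"][y0:y0+h,x0:x0+w],None,fx=s,fy=s,interpolation=cv2.INTER_CUBIC)[:,:,::-1].copy()
    st=20
    for x in range((x0//st+1)*st,x0+w,st): cv2.putText(im,str(x),(int((x-x0+.5)*s),9),0,.35,(255,255,255),1); cv2.line(im,(int((x-x0+.5)*s),10),(int((x-x0+.5)*s),15),(255,255,255),1)
    for y in range((y0//st+1)*st,y0+h,st): cv2.putText(im,str(y),(0,int((y-y0+.5)*s)),0,.35,(255,255,255),1); cv2.line(im,(22,int((y-y0+.5)*s)),(28,int((y-y0+.5)*s)),(255,255,255),1)
    cv2.imwrite(fn,im)
E
python3 - <<'E'
from h import *
d=pickle.load(open("cam0.pkl","rb"))
crop(d["top"],210,160,195,125,4.1,"pics/t1.png")
crop(d["side"],120,180,225,195,3.5,"pics/s1.png")
E
```

```text
(no output)
```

View pics/t1.png

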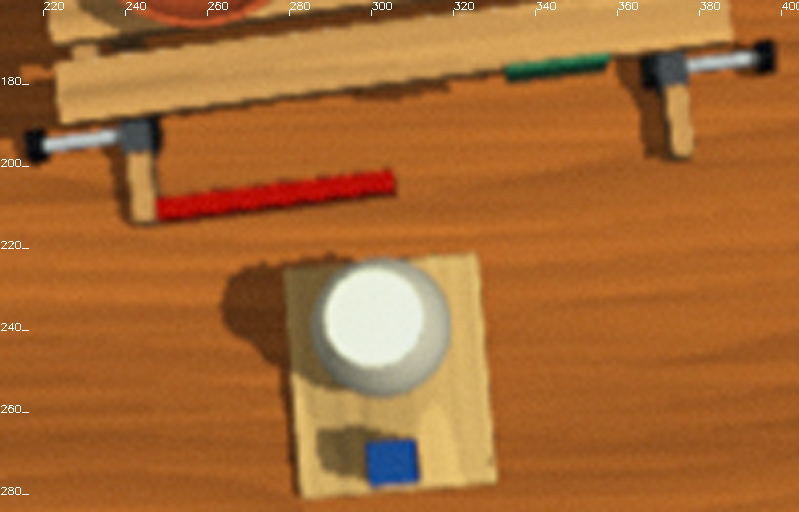

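View pics/s1.png

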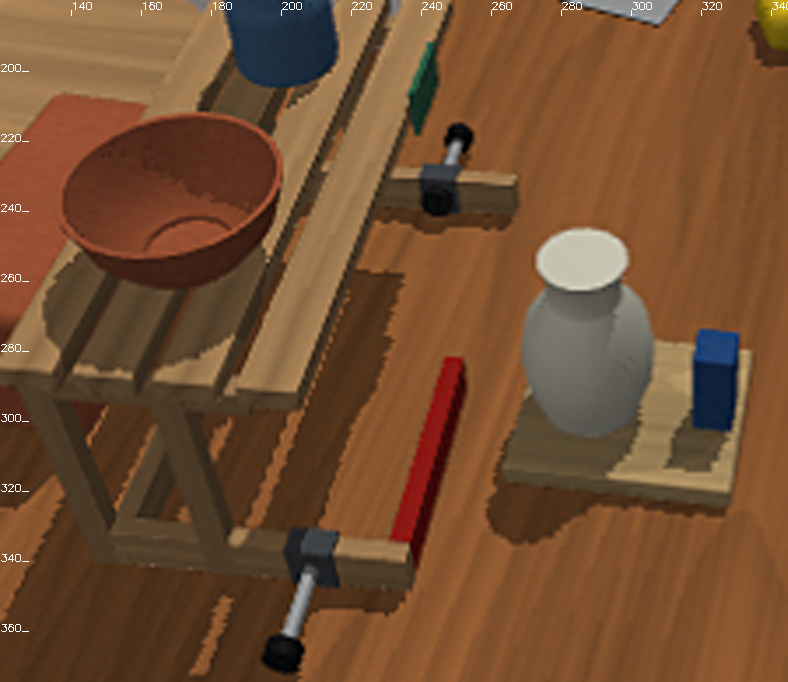

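Run:
```python
from h import *
np.set_printoptions(precision=1,suppress=True)
d=pickle.load(open("cam0.pkl","rb"))
T=lambda X,Y,z:ray(d["top"],(X/4.1+209.5,Y/4.1+159.5),z)
S=lambda X,Y,z:ray(d["side"],(X/3.5+119.5,Y/3.5+179.5),z)
def show(n,f,pts,z):
    P=np.array([f(x,y,z) for x,y in pts]);print(n,P[:,:2].tolist() and P[:,:2].round(1).tolist())
    return P
s=show("sill rear/front L, rear/front R",T,[(157,200),(157,221),(393,171),(395,193)],28)
e=s[1]-s[3];print("yaw sill",np.degrees(np.arctan2(-e[0],e[1])),np.linalg.norm(e))
e=s[0]-s[2];print("yaw sill rear",np.degrees(np.arctan2(-e[0],e[1])))
s=show("shelf L R top",T,[(62,123),(733,40)],164);e=s[0]-s[1];print("yaw",np.degrees(np.arctan2(-e[0],e[1])),np.linalg.norm(e),s.mean(0))
b=show("board fl fr nr nl",T,[(285,268),(477,253),(497,482),(301,497)],15)
print("centre",b.mean(0)); 
for i,j in((0,1),(3,2)): e=b[i]-b[j];print("yaw",np.degrees(np.arctan2(-e[0],e[1])),np.linalg.norm(e))
for i,j in((0,3),(1,2)): e=b[i]-b[j];print("yaw",np.degrees(np.arctan2(e[1],e[0])),np.linalg.norm(e))
g=show("grip top",T,[(367,440),(416,438),(418,482),(367,486)],73);print(g.mean(0))
show("rail ends L R",T,[(132,223),(157,222),(669,158),(692,157)],28)
show("bufL block top",T,[(122,118),(158,118),(158,150),(120,150)],30)
show("bufR block top",T,[(657,54),(688,52),(690,84),(657,86)],30)
show("padR",T,[(643,58),(643,84)],14.5)
print("side")
show("sill top FL FR",S,[(413,543),(466,375)],28)
show("rail ends top L(outer,inner) R(inner,outer)",S,[(410,560),(413,545),(515,187),(517,175)],28)
show("board top nr,nl",S,[(750,352),(735,492),(505,472)],15)
show("padR disc centre,extents",S,[(437,200),(422,200),(453,200)],14.5)
show("padR block top",S,[(422,167),(455,167),(458,184),(422,186)],30)
show("vase rim",S,[(582,260)],130)
show("vase rim top",T,[(372,317)],130)
```

```text
sill rear/front L, rear/front R [[633.4, 192.1], [621.6, 192.2], [646.0, 59.7], [633.6, 58.8]]
yaw sill 5.175372182838669 133.9615626863837
yaw sill rear 5.46511619789013
shelf L R top [[652.7, 214.0], [684.9, -113.2]]
yaw 5.61858004122959 328.7624560084198 [668.8  50.4 164. ]
board fl fr nr nl [[594.6, 122.4], [600.3, 14.0], [471.3, 6.1], [465.7, 115.9]]
centre [533.   64.6  15. ]
yaw 2.987095725181708 108.56264725263229
yaw 2.927328460824219 110.02769362050694
yaw 2.851922916103167 129.07666105094154
yaw 3.5017451823985133 129.19628750232593
grip top [[496.1, 74.6], [496.5, 48.7], [473.3, 48.2], [471.9, 75.1]]
[484.5  61.6  73. ]
rail ends L R [[620.8, 206.3], [621.0, 192.2], [649.5, -94.7], [649.8, -107.7]]
bufL block top [[680.0, 211.0], [679.4, 190.7], [661.3, 190.8], [661.9, 212.3]]
bufR block top [[708.3, -89.8], [709.1, -107.3], [690.8, -107.8], [690.1, -89.2]]
padR [[709.6, -83.4], [694.6, -82.9]]
side
sill top FL FR [[619.9, 194.7], [629.0, 74.4]]
rail ends top L(outer,inner) R(inner,outer) [[617.8, 205.3], [619.4, 195.9], [648.7, -93.8], [650.9, -106.0]]
board top nr,nl [[471.4, 10.6], [461.2, 116.8], [590.0, 129.1]]
padR disc centre,extents [[701.9, -85.3], [711.9, -83.2], [691.3, -87.4]]
padR block top [[715.4, -99.0], [693.5, -103.4], [686.0, -86.9], [708.9, -80.2]]
vase rim [[555.2, 69.6]]
vase rim top [[556.8, 67.1]]
```

```bash
cat >> h.py <<'E'
from scipy.spatial.transform import Rotation as Ro
def tool(yaw,tilt):
    "tool frame: z forward-down, tilt from vertical towards +x(yaw), y = board y"
    a=np.radians(tilt);w=np.radians(yaw)
    f=np.array([np.cos(w),np.sin(w),0]);u=np.array([0,0,1.])
    z=np.sin(a)*f-np.cos(a)*u;y=np.array([-np.sin(w),np.cos(w),0]);return np.c_[np.cross(y,z),y,z]
def tcp(G,yaw,tilt,gd=18.8): return np.array(G)+gd*tool(yaw,tilt)[:,2]
def inc(p0,R0,p1,R1): return np.r_[R0.T@(np.array(p1)-p0),Ro.from_matrix(R0.T@R1).as_rotvec()]
E
python3 - <<'E'
from h import *
np.set_printoptions(precision=4,suppress=True)
p0=np.array([149.292,632.593,218.64]);R0=np.c_[[-.9733,.2297,0],[.2297,.9733,0],[0,0,-1]]
for t in (0,20,40): print(t,inc(p0,R0,tcp([465,62,200],3,t),tool(3,t)))
E
```

```text
0 [-438.3438 -482.84     37.44      0.        0.       -0.2841]
20 [-444.5162 -481.0376   36.3062   -0.0496   -0.3467   -0.2812]
40 [-449.9442 -479.4525   33.0416   -0.0992   -0.6934   -0.2725]
```

>>> servo_tool(increments=[-20, -20, 0, 0, 0, 0, -60, -65, 0, 0, 0, -0.04, -100, -110, 0, 0, 0, -0.08, -140, -155, 0, 0, 0, -0.12, -180, -200, 0, 0, 0, -0.16, -220, -245, 0, 0, 0, -0.2, -260, -290, 0, 0, 0, -0.24, -300, -330, 0, 0, 0, -0.28, -340, -375, 5, -0.01, -0.08, -0.284, -380, -420, 15, -0.025, -0.17, -0.283, -415, -455, 25, -0.035, -0.26, -0.282, -444.5, -481, 36, -0.05, -0.347, -0.281], grip=0.6)

```text
t: 1.6
tool_pos: [472.1, 60.3, 182.7]
tool_rot: [[-0.937, -0.051, 0.345], [-0.048, 0.999, 0.017], [-0.346, -0.0, -0.938]]
wrist_force: [-0.4, 0.0, -1.2]
width: 55.6
grip_force: 0.0
```

Run:
```python
from h import *
np.set_printoptions(precision=3,suppress=True)
p0=tcp([465,62,200],3,20);R0=tool(3,20)
for G,t in (([475,62,160],30),([478,62.2,140],40),([482,62.4,100],40),([484.3,62.5,53],40)): print(t,inc(p0,R0,tcp(G,3,t),tool(3,t)))
from plant import robot
print(robot.state()['joint_positions'])
```

```text
30 [ 1.032 -0.523 40.718 -0.    -0.175 -0.   ]
40 [ 1.882 -0.481 59.692  0.    -0.349 -0.   ]
40 [11.799 -0.49  98.649  0.    -0.349 -0.   ]
40 [ 25.711  -0.511 143.602   0.     -0.349  -0.   ]
[-15.768  15.82    4.718 128.885   6.284  15.433  75.683]
```

>>> servo_tool(increments=[1, 0, 20, 0, -0.06, 0, 1, 0, 40, 0, -0.12, 0, 5, 0, 60, 0, -0.175, 0, 5, 0, 60, 0, -0.175, 0])

```text
t: 2.1
tool_pos: [465.0, 61.7, 134.1]
tool_rot: [[-0.928, -0.056, 0.367], [-0.058, 0.998, 0.005], [-0.367, -0.016, -0.93]]
wrist_force: [-0.3, -0.2, -0.4]
width: 55.7
grip_force: 0.0
```

Run:
```python
from h import *
np.set_printoptions(precision=3,suppress=True)
from plant import robot
s=robot.state();print(s['joint_positions'],s['tool_pos'],s['tool_rot'])
p0=tcp([465,62,200],3,20);R0=tool(3,20)
print("cmd",p0+R0@[5,0,60])
```

```text
[-15.133  21.09    2.416 134.478  46.964   4.897  34.158] [464.996  61.737 134.067] [[-0.928 -0.056  0.367]
 [-0.058  0.998  0.005]
 [-0.367 -0.016 -0.93 ]]
cmd [487.222  63.165 124.242]
```

Run:
```python
from h import *
np.set_printoptions(precision=3,suppress=True)
R0=tool(3,20);p0=tcp([465,62,200],3,20)+R0@[5,0,60];R0=tool(3,30)
for t in (10,):print(t,inc(p0,R0,tcp([484.3,62.5,130],3,t),tool(3,t)))
```

```text
10 [ 6.108 -0.511 11.203 -0.     0.349 -0.   ]
```

>>> servo_tool(increments=[2, 0, 3, 0, 0.17, 0, 6, 0, 11, 0, 0.35, 0, 6, 0, 11, 0, 0.35, 0, 6, 0, 11, 0, 0.35, 0])

```text
t: 2.6
tool_pos: [464.8, 60.2, 121.2]
tool_rot: [[-0.998, -0.051, 0.028], [-0.052, 0.999, -0.012], [-0.027, -0.014, -1.0]]
wrist_force: [-0.2, -0.5, -0.9]
width: 56.0
grip_force: 0.0
```

Run:
```python
from h import *
np.set_printoptions(precision=3,suppress=True)
from plant import robot
s=robot.state();print(s['joint_positions'],s['tool_pos'],s['tool_rot'])
print("want",tcp([484.3,62.5,130],3,10),tool(3,10))
p0=s['tool_pos'];R0=s['tool_rot']
for z in (130,90,53):print(inc(p0,R0,tcp([484.3,62.5,z],3,10),tool(3,10)))
```

```text
[ 12.013  30.099 -32.72  117.893  27.996  38.143  53.586] [464.813  60.228 121.193] [[-0.998 -0.051  0.028]
 [-0.052  0.999 -0.012]
 [-0.027 -0.014 -1.   ]]
want [487.56   62.671 111.486] [[-0.983 -0.052  0.173]
 [-0.052  0.999  0.009]
 [-0.174  0.    -0.985]]
[-22.572   1.406  10.302  -0.014  -0.148   0.   ]
[-21.492   1.947  50.284  -0.014  -0.148   0.   ]
[-20.492   2.448  87.267  -0.014  -0.148   0.   ]
```

>>> servo_tool(increments=[-11, 1, 5, -0.01, -0.08, 0, -22, 1.5, 10, -0.014, -0.148, 0, -22, 1.5, 30, -0.014, -0.148, 0, -21.5, 2, 50, -0.014, -0.148, 0, -21.5, 2, 50, -0.014, -0.148, 0])

```text
t: 3.22
tool_pos: [483.4, 63.7, 71.2]
tool_rot: [[-0.984, -0.059, 0.17], [-0.059, 0.998, 0.007], [-0.17, -0.003, -0.986]]
wrist_force: [0.0, 0.6, -0.1]
width: 56.0
grip_force: 0.0
```

Run:
```python
from h import *
np.set_printoptions(precision=3,suppress=True)
from plant import robot,imaging
s=robot.state();print(s['joint_positions'],s['tool_pos'],s['tool_rot'])
p0=s['tool_pos'];R0=s['tool_rot']
for z in (90,53):print(inc(p0,R0,tcp([484.3,62.5,z],3,10),tool(3,10)))
c=imaging.read_camera("side");crop(c,220,180,200,160,4,"pics/s2.png")
```

```text
[  3.09   32.393 -20.245 124.91   41.51   19.093  41.25 ] [483.386  63.72   71.23 ] [[-0.984 -0.059  0.17 ]
 [-0.059  0.998  0.007]
 [-0.17  -0.003 -0.986]]
[-4.089 -1.294  0.448 -0.002 -0.004  0.007]
[ 2.188 -1.186 36.912 -0.002 -0.004  0.007]
```

View pics/s2.png

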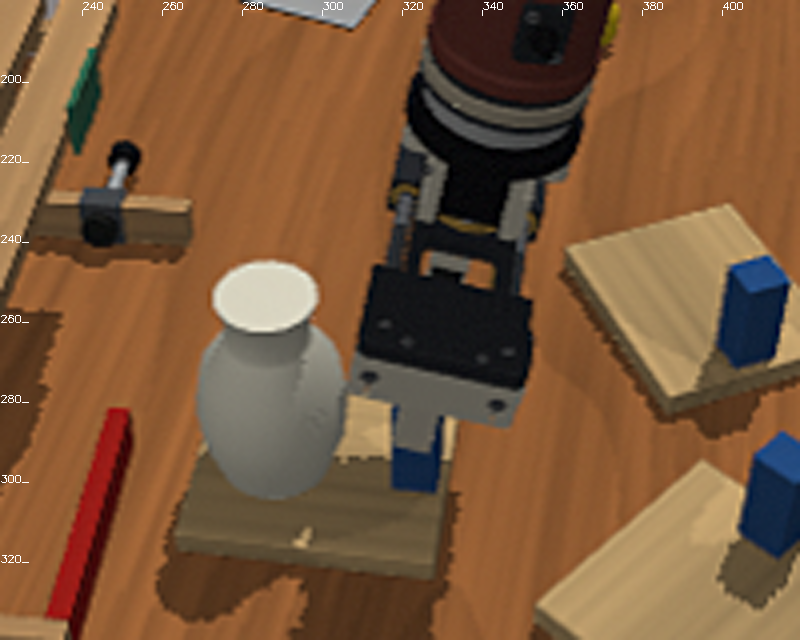

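>>> servo_tool(increments=[-2, -1, 12, 0, 0, 0.007, 0, -1, 24, 0, 0, 0.007, 2, -1, 37, 0, 0, 0.007, 2, -1, 37, 0, 0, 0.007])

```text
t: 3.78
tool_pos: [490.0, 62.6, 34.8]
tool_rot: [[-0.984, -0.05, 0.172], [-0.049, 0.999, 0.008], [-0.172, -0.001, -0.985]]
wrist_force: [-0.2, 0.4, 0.1]
width: 55.9
grip_force: 0.0
```

>>> servo_tool(increments=[0, 0, 0, 0, 0, 0, 0, 0, 0, 0, 0, 0, 0, 0, 0, 0, 0, 0, 0, 0, 0, 0, 0, 0, 0, 0, 0, 0, 0, 0, 0, 0, 0, 0, 0, 0], grip=0.15, grip_force=12)

```text
t: 4.53
tool_pos: [490.5, 63.3, 35.7]
tool_rot: [[-0.984, -0.05, 0.173], [-0.049, 0.999, 0.01], [-0.174, 0.001, -0.985]]
wrist_force: [-1.3, 1.5, 4.8]
width: 26.2
grip_force: 12.0
```

Run:
```python
from h import *
np.set_printoptions(precision=3,suppress=True)
from plant import robot,imaging
s=robot.state();print(s['joint_positions'],s['tool_pos'],s['tool_rot'],s['wrist_force'],s['moment'])
c=imaging.read_camera("top");crop(c,210,160,195,145,4,"pics/t2.png")
R=s['tool_rot'];print("grasp",s['tool_pos']-18.8*R[:,2])
```

```text
[ -1.743  36.196 -13.073 125.595  46.099  12.753  36.611] [490.498  63.326  35.718] [[-0.984 -0.05   0.173]
 [-0.049  0.999  0.01 ]
 [-0.174  0.001 -0.985]] [-1.309  1.502  4.833] [0.513 0.261 0.147]
grasp [487.237  63.146  54.232]
```

View pics/t2.png

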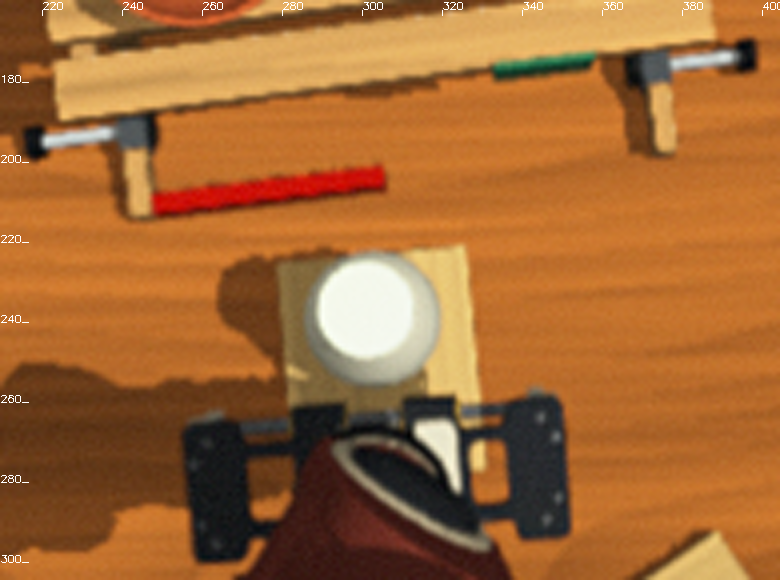

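```bash
cat >> h.py <<'E'
O=np.array([717.2,55.5]);YR=5.5
def rw(x,y):
    w=np.radians(YR);return O+x*np.array([np.cos(w),np.sin(w)])+y*np.array([-np.sin(w),np.cos(w)])
def wr(p):
    w=np.radians(YR);d=np.array(p)[:2]-O;return np.array([d@[np.cos(w),np.sin(w)],d@[-np.sin(w),np.cos(w)]])
def T(p,yaw):
    M=np.eye(4);M[:3,:3]=Ro.from_euler('z',yaw,degrees=True).as_matrix();M[:2,3]=p[:2];return M
E
python3 - <<'E'
from h import *
np.set_printoptions(precision=3,suppress=True)
from plant import robot
s=robot.state();p,R=s['tool_pos'],s['tool_rot']
B0=T((533,64.6),2.95)
for x,y in((-155,-63),(-45,-63)):
    M=T(rw(x,y),YR)@np.linalg.inv(B0)
    print(inc(p,R,M[:3,:3]@p+M[:3,3],M[:3,:3]@R))
E
```

```text
[-31.081 -90.257   5.408  -0.008   0.     -0.044]
[-139.294  -85.238   24.507   -0.008    0.      -0.044]
```

>>> servo_tool(increments=[-0.62, -1.8, 0.11, 0, 0, -0.001, -2.2, -6.3, 0.38, -0.001, 0, -0.003, -4.3, -12.6, 0.76, -0.001, 0, -0.006, -7.1, -20.8, 1.24, -0.002, 0, -0.01, -10.3, -29.8, 1.78, -0.003, 0, -0.015, -13.4, -38.8, 2.32, -0.003, 0, -0.019, -16.8, -48.7, 2.92, -0.004, 0, -0.024, -20.2, -58.7, 3.52, -0.005, 0, -0.029, -23.6, -68.6, 4.11, -0.006, 0, -0.033, -26.7, -77.6, 4.65, -0.007, 0, -0.038, -29.2, -84.8, 5.08, -0.008, 0, -0.041, -31.1, -90.3, 5.41, -0.008, 0, -0.044], grip_force=25)

```text
t: 6.08
tool_pos: [526.2, -23.0, 35.8]
tool_rot: [[-0.98, -0.098, 0.173], [-0.096, 0.995, 0.021], [-0.174, 0.004, -0.985]]
wrist_force: [-1.9, 6.3, 5.4]
width: 25.8
grip_force: 25.0
```

Run:
```python
from h import *
np.set_printoptions(precision=3,suppress=True)
from plant import robot,imaging
c=imaging.read_camera("top");crop(c,210,160,195,145,4,"pics/t3.png")
s=robot.state();print(s['joint_positions'],s['tool_pos'],s['tool_rot'],s['wrist_force'],s['moment'])
```

```text
[ 16.164  38.83  -22.502 120.339  45.892  18.026  51.746] [526.692 -24.194  35.743] [[-0.98  -0.097  0.173]
 [-0.095  0.995  0.02 ]
 [-0.174  0.003 -0.985]] [-1.636  5.136  5.48 ] [1.002 0.35  0.321]
```

View pics/t3.png

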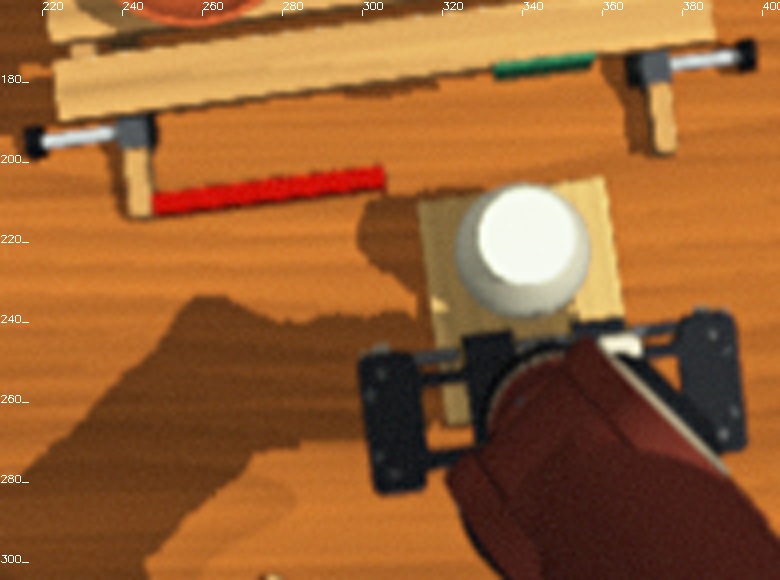

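The board now lies ahead of the doorway: far corners at crop (418,202) and (604,178), sill end at (384,180), right rail at (650,160). The vase stands in place. I check the numbers before going in.

Run:
```python
from h import *
np.set_printoptions(precision=3,suppress=True)
from plant import robot
d=pickle.load(open("cam0.pkl","rb"))
f=lambda X,Y,z:ray(d["top"],(X/4+209.5,Y/4+159.5),z)
a,b,c=f(418,202,15),f(604,178,15),f(447,426,15)
e=a-b;print("yaw",np.degrees(np.arctan2(-e[0],e[1])),np.linalg.norm(e));e=a-c;print(np.degrees(np.arctan2(e[1],e[0])),np.linalg.norm(e))
print("rack coords",wr(a),wr(b),wr(c),"sill end",wr(f(384,168,28)),wr(f(384,188,28)))
s=robot.state();p,R=s['tool_pos'],s['tool_rot']
print(np.degrees(np.arctan2(-R[0,1],R[1,1])), wr(p-18.8*R[:,2]))
v=np.r_[rw(110,0)-O,0];print(R.T@v)
```

```text
yaw 5.971478756329043 108.6807671551036
5.958518937331294 130.52974089251427
rack coords [-91.165  -6.104] [ -90.271 -114.781] [-221.69    -7.149] sill end [-71.141  10.703] [-82.6   12.06]
5.554253201096097 [-200.546  -61.125]
[-108.316   -0.104   19.174]
```

>>> servo_tool(increments=[-2.2, 0, 0.39, 0, 0, 0, -7.6, 0, 1.34, 0, 0, 0, -15.2, 0, 2.69, 0, 0, 0, -24.9, 0, 4.4, 0, 0, 0, -35.7, 0, 6.3, 0, 0, 0, -46.5, 0, 8.2, 0, 0, 0, -58.4, 0, 10.3, 0, 0, 0, -70.3, 0, 12.4, 0, 0, 0, -82.2, 0, 14.5, 0, 0, 0, -93, 0, 16.4, 0, 0, 0, -101.7, 0, 18, 0, 0, 0, -108.3, 0, 19.1, 0, 0, 0])

```text
t: 7.62
tool_pos: [630.5, -17.5, 34.8]
tool_rot: [[-0.983, -0.091, 0.161], [-0.09, 0.996, 0.011], [-0.161, -0.004, -0.987]]
wrist_force: [-12.0, -1.1, 14.4]
width: 26.0
grip_force: 25.0
```

>>> servo_tool(increments=[0, 0, 0, 0, 0, 0, 0, 0, 0, 0, 0, 0])

```text
t: 7.88
tool_pos: [632.0, -17.4, 34.9]
tool_rot: [[-0.982, -0.092, 0.164], [-0.091, 0.996, 0.012], [-0.165, -0.003, -0.986]]
wrist_force: [-7.4, -1.4, 10.0]
width: 26.0
grip_force: 25.0
```

Run:
```python
from h import *
np.set_printoptions(precision=3,suppress=True)
from plant import robot
s=robot.state();p,R=s['tool_pos'],s['tool_rot'];print(s['joint_positions'],p,R,s['wrist_force'])
print(np.degrees(np.arctan2(-R[0,1],R[1,1])), wr(p-18.8*R[:,2]))
```

```text
[ 17.525  45.859 -28.819 103.041  40.661  31.345  59.039] [632.043 -17.381  34.856] [[-0.982 -0.092  0.164]
 [-0.091  0.996  0.012]
 [-0.165 -0.003 -0.986]] [-7.372 -1.43  10.01 ]
5.2682788369696505 [-94.846 -64.318]
```

>>> servo_tool(increments=[0, 0, 0, 0, 0, 0, 0, 0, 0, 0, 0, 0, 0, 0, 0, 0, 0, 0, 0, 0, 0, 0, 0, 0, 2, 0, -20, 0, 0, 0, 8, 0, -50, 0, 0, 0, 15, 0, -75, 0, 0, 0, 15, 0, -75, 0, 0, 0], grip=0.6)

```text
t: 8.88
tool_pos: [609.0, -18.2, 109.5]
tool_rot: [[-0.98, -0.094, 0.177], [-0.093, 0.996, 0.016], [-0.177, -0.001, -0.984]]
wrist_force: [-0.0, -0.7, -0.3]
width: 56.0
grip_force: 0.0
```

>>> servo_tool(increments=[0, 0, 0, 0, -0.03, 0, 0, 0, 0, 0, -0.07, 0, 0, 0, 0, 0, -0.11, 0, 0, 0, 0, 0, -0.15, 0, 0, 0, 0, 0, -0.19, 0, 0, 0, 0, 0, -0.23, 0, 0, 0, 0, 0, -0.27, 0, 0, 0, 0, 0, -0.31, 0, 0, 0, 0, 0, -0.35, 0, 0, 0, 0, 0, -0.38, 0, 0, 0, 0, 0, -0.4, 0, 0, 0, 0, 0, -0.4, 0])

```text
t: 10.38
tool_pos: [608.3, -17.7, 106.4]
tool_rot: [[-0.835, -0.095, 0.542], [-0.08, 0.995, 0.052], [-0.544, 0.0, -0.839]]
wrist_force: [-0.4, 0.5, -0.9]
width: 55.8
grip_force: 0.0
```

Run:
```python
from h import *
np.set_printoptions(precision=3,suppress=True)
from plant import robot,imaging
c=imaging.read_camera("top")
s=robot.state();p,R=s['tool_pos'],s['tool_rot'];print(s['joint_positions'],p,R,s['wrist_force'])
print(np.degrees(np.arctan2(-R[0,1],R[1,1])), wr(p-18.8*R[:,2]))
c2=imaging.read_camera("side")
crop(c,270,160,130,140,4,"a.png");crop(c2,200,180,130,140,4,"b.png")
cv2.imwrite("pics/j4.png",cv2.resize(np.hstack([cv2.imread("a.png")[:,:400],cv2.imread("b.png")[:,:400]]),None,fx=1,fy=1))
```

```text
[ 26.94   37.337 -37.178 124.616 121.349  20.08  -19.946] [608.661 -18.053 106.891] [[-0.834 -0.094  0.544]
 [-0.077  0.996  0.054]
 [-0.547  0.003 -0.837]] [-0.409 -1.108 -0.16 ]
5.388167685138597 [-125.366  -62.846]
```

View pics/j4.png

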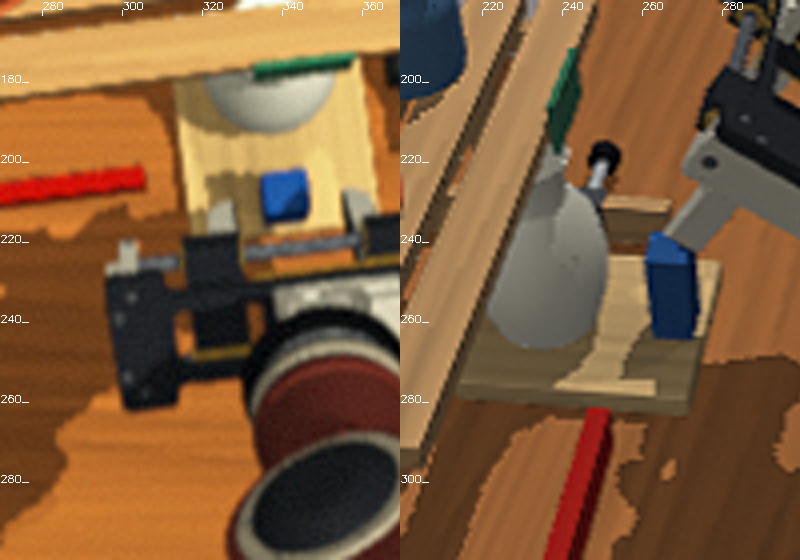

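Run:
```python
from h import *
np.set_printoptions(precision=3,suppress=True)
from plant import robot
d=pickle.load(open("cam0.pkl","rb"))
f=lambda X,Y,z:ray(d["top"],(X/4+269.5,Y/4+159.5),z)
g=f(285,196,73);print("grip",g,wr(g))
a,b=f(176,85,15),f(190,232,15);e=a-b;print("yaw L",np.degrees(np.arctan2(e[1],e[0])),wr(a),wr(b))
a,b=f(360,80,15),f(375,190,15);e=a-b;print("yaw R",np.degrees(np.arctan2(e[1],e[0])),wr(a),wr(b))
s=robot.state();p,R=s['tool_pos'],s['tool_rot']
G=rw(-99,-64.3);print("G kin",G)
for xy in (g[:2],G):
  for z in (100,50): print(z,inc(p,R,tcp([*xy,z],5.5,33),tool(5.5,33)))
```

```text
grip [620.875 -19.286  73.   ] [-103.049  -65.21 ]
yaw L 4.039386014093907 [-22.876 -13.11 ] [-109.35   -10.905]
yaw R 5.852331851623402 [ -32.839 -119.825] [ -97.993 -120.226]
G kin [624.819 -17.993]
100 [-7.951 -1.881 30.798  0.001 -0.003 -0.003]
50 [19.143 -2.024 72.82   0.001 -0.003 -0.003]
100 [-11.351  -0.962  32.993   0.001  -0.003  -0.003]
50 [15.743 -1.105 75.016  0.001 -0.003 -0.003]
```

>>> servo_tool(increments=[-5, -1, 16, 0, 0, 0, -10, -1.5, 32, 0, 0, 0, -3, -1.5, 43, 0, 0, 0, 4, -1.5, 54, 0, 0, 0, 11, -1.5, 64, 0, 0, 0, 17, -1.5, 74, 0, 0, 0, 17, -1.5, 74, 0, 0, 0, 17, -1.5, 74, 0, 0, 0])

```text
t: 11.48
tool_pos: [634.2, -17.3, 35.4]
tool_rot: [[-0.836, -0.094, 0.541], [-0.079, 0.996, 0.051], [-0.543, 0.0, -0.84]]
wrist_force: [0.6, 0.3, -1.6]
width: 56.1
grip_force: 0.0
```

>>> servo_tool(increments=[0, 0, 0, 0, 0, 0, 0, 0, 0, 0, 0, 0, 0, 0, 0, 0, 0, 0, 0, 0, 0, 0, 0, 0, 0, 0, 0, 0, 0, 0, 0, 0, 0, 0, 0, 0], grip=0.15, grip_force=12)

```text
t: 12.22
tool_pos: [634.1, -17.2, 35.4]
tool_rot: [[-0.836, -0.094, 0.54], [-0.079, 0.996, 0.051], [-0.543, 0.0, -0.84]]
wrist_force: [-1.7, -0.3, 2.3]
width: 25.8
grip_force: 12.0
```

Run:
```python
from h import *
np.set_printoptions(precision=3,suppress=True)
from plant import robot
s=robot.state();p,R=s['tool_pos'],s['tool_rot'];print(s['joint_positions'],p,R,s['wrist_force'],s['moment'])
print(np.degrees(np.arctan2(-R[0,1],R[1,1])), wr(p-18.8*R[:,2]),(p-18.8*R[:,2])[2])
for D in(10,48,50):print(R.T@np.r_[rw(D,0)-O,0])
```

```text
[ 27.3    48.48  -39.857 122.535 129.35   28.722 -23.66 ] [634.053 -17.155  35.412] [[-0.836 -0.094  0.54 ]
 [-0.079  0.996  0.051]
 [-0.543  0.    -0.84 ]] [-1.692 -0.276  2.264] [0.032 0.522 0.087]
5.4136318209510295 [-99.934 -64.339] 51.1997203694344
[-8.398  0.015  5.429]
[-40.31    0.072  26.059]
[-41.99    0.075  27.145]
```

>>> servo_tool(increments=[-0.8, 0, 0.54, 0, 0, 0, -3, 0, 1.94, 0, 0, 0, -6.3, 0, 4.07, 0, 0, 0, -10.5, 0, 6.79, 0, 0, 0, -15, 0, 9.7, 0, 0, 0, -19.5, 0, 12.6, 0, 0, 0, -24, 0, 15.5, 0, 0, 0, -28.5, 0, 18.4, 0, 0, 0, -32.5, 0, 21, 0, 0, 0, -35.5, 0, 22.9, 0, 0, 0, -37.5, 0, 24.2, 0, 0, 0, -38.6, 0, 24.9, 0, 0, 0], grip_force=25)

```text
t: 13.72
tool_pos: [677.7, -12.1, 35.4]
tool_rot: [[-0.837, -0.096, 0.538], [-0.08, 0.995, 0.052], [-0.541, 0.001, -0.841]]
wrist_force: [-10.3, -1.7, 9.9]
width: 25.9
grip_force: 25.0
```

>>> servo_tool(increments=[0, 0, 0, 0, 0, 0, 0, 0, 0, 0, 0, 0])

```text
t: 13.98
tool_pos: [678.0, -12.1, 35.4]
tool_rot: [[-0.837, -0.096, 0.539], [-0.08, 0.995, 0.053], [-0.541, 0.001, -0.841]]
wrist_force: [-8.7, -1.1, 9.0]
width: 26.2
grip_force: 25.0
```

Run:
```python
from h import *
np.set_printoptions(precision=3,suppress=True)
from plant import robot,imaging
c=imaging.read_camera("top");c2=imaging.read_camera("side")
crop(c,270,160,130,140,4,"a.png");crop(c2,180,170,130,140,4,"b.png")
cv2.imwrite("pics/j5.png",np.hstack([cv2.imread("a.png")[:,:400],cv2.imread("b.png")[:,:400]]))
s=robot.state();p,R=s['tool_pos'],s['tool_rot'];print(s['joint_positions'],p,R,s['wrist_force'],s['moment'])
print(np.degrees(np.arctan2(-R[0,1],R[1,1])), wr(p-18.8*R[:,2]),(p-18.8*R[:,2])[2])
```

```text
[ 23.18   48.528 -34.997 115.721 123.711  23.251 -18.579] [677.934 -12.159  35.434] [[-0.837 -0.096  0.539]
 [-0.08   0.995  0.052]
 [-0.541  0.001 -0.841]] [-8.234  0.178  8.433] [-0.077  0.762  0.024]
5.498826069536189 [-55.744 -63.596] 51.24333320997599
```

View pics/j5.png

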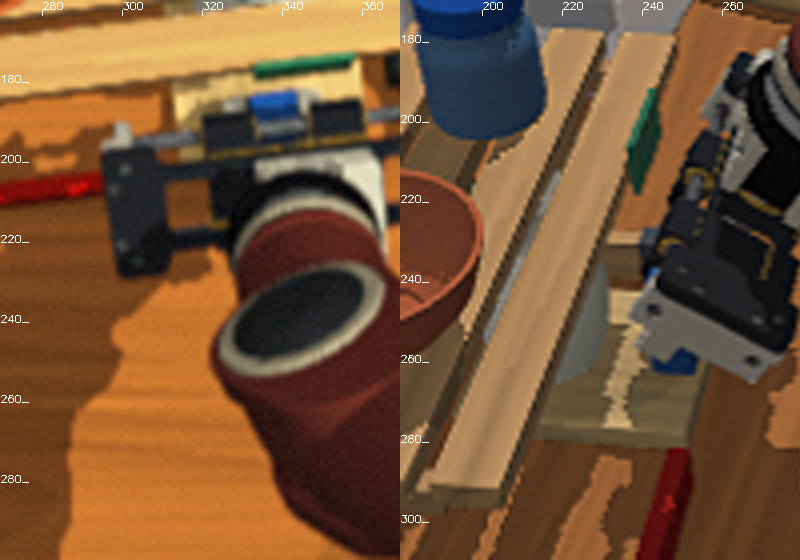

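>>> servo_tool(increments=[-0.8, 0, 0.5, 0, 0, 0, -1.7, 0, 1.1, 0, 0, 0, -2.5, 0, 1.6, 0, 0, 0, -3.4, 0, 2.2, 0, 0, 0])

```text
t: 14.58
tool_pos: [681.7, -11.8, 35.4]
tool_rot: [[-0.837, -0.096, 0.538], [-0.08, 0.995, 0.052], [-0.541, 0.001, -0.841]]
wrist_force: [-9.9, -1.3, 8.8]
width: 25.8
grip_force: 25.0
```

>>> servo_tool(increments=[-0.4, 0, 0.25, 0, 0, 0, -0.8, 0, 0.5, 0, 0, 0, -1.2, 0, 0.8, 0, 0, 0, -1.7, 0, 1.1, 0, 0, 0])

```text
t: 15.08
tool_pos: [683.7, -11.6, 35.4]
tool_rot: [[-0.837, -0.096, 0.538], [-0.08, 0.995, 0.052], [-0.541, 0.001, -0.841]]
wrist_force: [-10.0, -1.1, 8.9]
width: 25.5
grip_force: 25.0
```

>>> servo_tool(increments=[-0.4, 0, 0.25, 0, 0, 0, -0.8, 0, 0.5, 0, 0, 0, -1.2, 0, 0.8, 0, 0, 0, -1.7, 0, 1.1, 0, 0, 0])

```text
t: 15.58
tool_pos: [685.7, -11.4, 35.4]
tool_rot: [[-0.837, -0.096, 0.538], [-0.08, 0.995, 0.052], [-0.541, 0.001, -0.841]]
wrist_force: [-9.3, -1.6, 9.3]
width: 25.8
grip_force: 25.0
```

>>> servo_tool(increments=[-0.4, 0, 0.25, 0, 0, 0, -0.8, 0, 0.5, 0, 0, 0, -1.2, 0, 0.8, 0, 0, 0, -1.7, 0, 1.1, 0, 0, 0])

```text
t: 16.08
tool_pos: [687.8, -11.2, 35.4]
tool_rot: [[-0.837, -0.096, 0.538], [-0.08, 0.995, 0.052], [-0.541, 0.001, -0.841]]
wrist_force: [-10.1, -1.0, 8.8]
width: 25.9
grip_force: 25.0
```

>>> servo_tool(increments=[-0.4, 0, 0.25, 0, 0, 0, -0.8, 0, 0.5, 0, 0, 0, -1.2, 0, 0.8, 0, 0, 0, -1.7, 0, 1.1, 0, 0, 0])

```text
t: 16.58
tool_pos: [689.8, -11.0, 35.4]
tool_rot: [[-0.837, -0.096, 0.538], [-0.08, 0.995, 0.052], [-0.541, 0.001, -0.841]]
wrist_force: [-8.8, -0.3, 8.4]
width: 25.9
grip_force: 25.0
```

Run:
```python
from h import *
np.set_printoptions(precision=3,suppress=True)
from plant import robot,imaging
c=imaging.read_camera("top");c2=imaging.read_camera("side")
pickle.dump([c,c2],open("cam6.pkl","wb"))
s=robot.state();p,R=s['tool_pos'],s['tool_rot'];print(p,s['wrist_force'],s['moment'])
print(np.degrees(np.arctan2(-R[0,1],R[1,1])), wr(p-18.8*R[:,2]))
```

```text
[689.913 -11.018  35.451] [-8.454 -0.37   9.702] [-0.062  0.812  0.004]
5.496965888680875 [-43.71  -63.607]
```

>>> servo_tool(increments=[-0.4, 0, 0.25, 0, 0, 0, -0.8, 0, 0.5, 0, 0, 0, -1.2, 0, 0.8, 0, 0, 0])

```text
t: 17.05
tool_pos: [691.2, -10.9, 35.4]
tool_rot: [[-0.837, -0.096, 0.538], [-0.08, 0.995, 0.052], [-0.541, 0.001, -0.841]]
wrist_force: [-8.6, -0.9, 9.3]
width: 26.0
grip_force: 25.0
```

>>> servo_tool(increments=[-0.4, 0, 0.25, 0, 0, 0, -0.8, 0, 0.5, 0, 0, 0, -1.2, 0, 0.8, 0, 0, 0])

```text
t: 17.42
tool_pos: [691.5, -10.9, 35.4]
tool_rot: [[-0.838, -0.096, 0.537], [-0.08, 0.995, 0.052], [-0.54, 0.001, -0.842]]
wrist_force: [-16.0, -2.8, 16.1]
width: 25.6
grip_force: 25.0
```

>>> servo_tool(increments=[-0.4, 0, 0.25, 0, 0, 0, -0.8, 0, 0.5, 0, 0, 0, -1.2, 0, 0.8, 0, 0, 0])

```text
t: 17.8
tool_pos: [691.6, -10.9, 35.3]
tool_rot: [[-0.839, -0.096, 0.536], [-0.081, 0.995, 0.052], [-0.539, 0.001, -0.843]]
wrist_force: [-20.6, -3.4, 20.1]
width: 25.6
grip_force: 25.0
```

>>> servo_tool(increments=[1.2, 0, -0.8, 0, 0, 0, 2.4, 0, -1.6, 0, 0, 0, 3.6, 0, -2.3, 0, 0, 0, 4.8, 0, -3.1, 0, 0, 0, 5.9, 0, -3.8, 0, 0, 0, 5.9, 0, -3.8, 0, 0, 0])

```text
t: 18.55
tool_pos: [690.1, -11.9, 35.5]
tool_rot: [[-0.836, -0.094, 0.541], [-0.079, 0.996, 0.051], [-0.544, 0.0, -0.839]]
wrist_force: [3.3, 2.0, 1.1]
width: 25.9
grip_force: 25.0
```

Run:
```python
from h import *
np.set_printoptions(precision=3,suppress=True)
from plant import robot
s=robot.state();p,R=s['tool_pos'],s['tool_rot'];print(p,s['wrist_force'],s['moment'],s['joint_positions'])
print(np.degrees(np.arctan2(-R[0,1],R[1,1])), wr(p-18.8*R[:,2]))
print(R.T@np.r_[rw(0,130)-O,0])
```

```text
[690.078 -11.923  35.47 ] [3.326 2.033 1.075] [0.298 0.01  0.159] [ 22.199  48.698 -33.771 113.967 122.429  22.106 -17.451]
5.388609256260547 [-43.683 -64.5  ]
[  0.241 130.     -0.093]
```

>>> servo_tool(increments=[1, 0, -0.65, 0, 0, 0, 2, 0, -1.3, 0, 0, 0, 3, 0, -1.95, 0, 0, 0, 3, 0, -1.95, 0, 0, 0])

```text
t: 19.05
tool_pos: [685.9, -13.1, 35.5]
tool_rot: [[-0.836, -0.093, 0.541], [-0.078, 0.996, 0.05], [-0.543, -0.0, -0.84]]
wrist_force: [2.5, 0.1, 3.4]
width: 25.6
grip_force: 25.0
```

>>> servo_tool(increments=[0, 2, 0, 0, 0, 0, 0, 7, 0, 0, 0, 0, 0, 14, 0, 0, 0, 0, 0, 23, 0, 0, 0, 0, 0, 33, 0, 0, 0, 0, 0, 43, 0, 0, 0, 0, 0, 54, 0, 0, 0, 0, 0, 65, 0, 0, 0, 0, 0, 75, 0, 0, 0, 0, 0, 85, 0, 0, 0, 0, 0, 93, 0, 0, 0, 0, 0, 100, 0, 0, 0, 0])

```text
t: 20.55
tool_pos: [678.0, 80.7, 35.7]
tool_rot: [[-0.835, -0.084, 0.544], [-0.075, 0.996, 0.039], [-0.545, -0.009, -0.838]]
wrist_force: [2.1, -6.4, 6.0]
width: 26.2
grip_force: 25.0
```

>>> servo_tool(increments=[0, 3, 0, 0, 0, 0, 0, 5, 0, 0, 0, 0, 0, 5, 0, 0, 0, 0])

```text
t: 20.92
tool_pos: [677.4, 84.6, 35.8]
tool_rot: [[-0.835, -0.083, 0.544], [-0.075, 0.997, 0.037], [-0.545, -0.01, -0.838]]
wrist_force: [1.0, -7.8, 7.8]
width: 25.9
grip_force: 25.0
```

Run:
```python
from h import *
np.set_printoptions(precision=3,suppress=True)
from plant import robot,imaging
s=robot.state();p,R=s['tool_pos'],s['tool_rot'];print(p,s['wrist_force'],s['moment'],s['joint_positions'])
print(np.degrees(np.arctan2(-R[0,1],R[1,1])), wr(p-18.8*R[:,2]))
print(R.T@np.r_[rw(0,10)-O,0])
```

```text
[677.443  84.571  35.805] [ 0.951 -7.839  7.757] [-1.091 -0.146 -0.863] [ 12.293  48.988 -36.053 115.357 117.602  30.642 -22.515]
4.760233355863449 [-47.033  33.036]
[ 0.054  9.999 -0.153]
```

>>> servo_tool(increments=[0, 2, 0, -0.001, 0, -0.002, 0, 5, 0, -0.003, 0, -0.004, 0, 8, 0, -0.005, 0, -0.007, 0, 11, -0.1, -0.006, 0, -0.009, 0, 14, -0.2, -0.007, 0, -0.011, 0, 16, -0.2, -0.007, 0, -0.011])

```text
t: 21.68
tool_pos: [675.7, 101.6, 35.7]
tool_rot: [[-0.834, -0.097, 0.543], [-0.086, 0.995, 0.046], [-0.545, -0.008, -0.839]]
wrist_force: [0.6, -6.6, 6.2]
width: 25.9
grip_force: 25.0
```

>>> servo_tool(increments=[0, 1, 0, 0, 0, 0, 0, 2, 0, 0, 0, 0, 0, 3, 0, 0, 0, 0])

```text
t: 22.05
tool_pos: [675.5, 102.7, 35.8]
tool_rot: [[-0.834, -0.095, 0.543], [-0.085, 0.995, 0.043], [-0.545, -0.011, -0.838]]
wrist_force: [-1.2, -9.0, 10.7]
width: 26.1
grip_force: 25.0
```

>>> servo_tool(increments=[0, 1, 0, 0, 0, 0, 0, 2, 0, 0, 0, 0, 0, 3, 0, 0, 0, 0])

```text
t: 22.42
tool_pos: [675.0, 107.4, 35.6]
tool_rot: [[-0.834, -0.097, 0.542], [-0.086, 0.995, 0.046], [-0.544, -0.008, -0.839]]
wrist_force: [0.1, -6.9, 6.8]
width: 25.8
grip_force: 25.0
```

```bash
cat > st.py <<'E'
from h import *
np.set_printoptions(precision=3,suppress=True)
from plant import robot
s=robot.state();p,R=s['tool_pos'],s['tool_rot'];print(p,s['wrist_force'],s['moment'],s['grip_force'])
print(np.degrees(np.arctan2(-R[0,1],R[1,1])), wr(p-18.8*R[:,2]))
E
python3 st.py
```

```text
[675.029 107.419  35.635] [ 0.126 -6.931  6.834] [-0.836 -0.207 -0.883] 25.017186105251312
5.554042235684906 [-47.236  55.84 ]
```

>>> servo_tool(increments=[0, 1, 0, 0, 0, 0, 0, 2, 0, 0, 0, 0, 0, 3, 0, 0, 0, 0, 0, 4, 0, 0, 0, 0])

```text
t: 22.92
tool_pos: [674.8, 109.9, 35.7]
tool_rot: [[-0.834, -0.095, 0.543], [-0.085, 0.995, 0.044], [-0.545, -0.01, -0.839]]
wrist_force: [2.7, -6.4, 4.9]
width: 25.8
grip_force: 25.0
```

>>> servo_tool(increments=[0, 1, 0, 0, 0, 0, 0, 2, 0, 0, 0, 0, 0, 3, 0, 0, 0, 0, 0, 4, 0, 0, 0, 0])

```text
t: 23.42
tool_pos: [674.5, 113.0, 35.9]
tool_rot: [[-0.834, -0.094, 0.544], [-0.085, 0.996, 0.041], [-0.545, -0.012, -0.838]]
wrist_force: [-1.6, -10.0, 10.2]
width: 25.5
grip_force: 25.0
```

>>> servo_tool(increments=[0, 1, 0, 0, 0, 0, 0, 2, 0, 0, 0, 0, 0, 3, 0, 0, 0, 0, 0, 4, 0, 0, 0, 0])

```text
t: 23.92
tool_pos: [673.9, 118.2, 35.8]
tool_rot: [[-0.834, -0.095, 0.543], [-0.085, 0.995, 0.044], [-0.545, -0.01, -0.839]]
wrist_force: [0.2, -8.3, 9.2]
width: 25.8
grip_force: 25.0
```

```bash
python3 st.py
```

```text
[673.92  118.164  35.779] [ 0.165 -8.3    9.194] [-1.185 -0.06  -0.987] 25.009067058563232
5.467226220116665 [-47.317  66.688]
```

>>> servo_tool(increments=[0, 0.7, 0, 0, 0, 0, 0, 1.4, 0, 0, 0, 0, 0, 2.1, 0, 0, 0, 0, 0, 2.8, 0, 0, 0, 0])

```text
t: 24.42
tool_pos: [673.5, 121.8, 35.7]
tool_rot: [[-0.834, -0.097, 0.543], [-0.086, 0.995, 0.046], [-0.544, -0.008, -0.839]]
wrist_force: [1.1, -4.3, 5.1]
width: 25.3
grip_force: 25.0
```

>>> servo_tool(increments=[0, 0.7, 0, 0, 0, 0, 0, 1.4, 0, 0, 0, 0, 0, 2.1, 0, 0, 0, 0, 0, 2.8, 0, 0, 0, 0])

```text
t: 24.92
tool_pos: [673.4, 122.8, 35.9]
tool_rot: [[-0.834, -0.094, 0.543], [-0.085, 0.995, 0.042], [-0.545, -0.012, -0.838]]
wrist_force: [-1.9, -9.2, 10.1]
width: 25.5
grip_force: 25.0
```

>>> servo_tool(increments=[0, 0.7, 0, 0, 0, 0, 0, 1.4, 0, 0, 0, 0, 0, 2.1, 0, 0, 0, 0, 0, 2.8, 0, 0, 0, 0])

```text
t: 25.42
tool_pos: [673.0, 127.1, 35.7]
tool_rot: [[-0.834, -0.096, 0.543], [-0.085, 0.995, 0.045], [-0.545, -0.009, -0.839]]
wrist_force: [1.0, -7.6, 8.0]
width: 25.9
grip_force: 25.0
```

```bash
python3 st.py
```

```text
[672.993 127.073  35.717] [ 0.991 -7.631  7.984] [-1.103 -0.156 -0.926] 25.01185655593872
5.510489295677634 [-47.383  75.623]
```

>>> servo_tool(increments=[0, 0.5, 0, 0, 0, 0, 0, 1, 0, 0, 0, 0, 0, 1.5, 0, 0, 0, 0, 0, 2, 0, 0, 0, 0])

```text
t: 25.92
tool_pos: [673.0, 127.2, 35.9]
tool_rot: [[-0.834, -0.094, 0.544], [-0.085, 0.995, 0.041], [-0.545, -0.012, -0.838]]
wrist_force: [-0.9, -10.4, 10.6]
width: 25.6
grip_force: 25.0
```

>>> servo_tool(increments=[0, 0.5, 0, 0, 0, 0, 0, 1, 0, 0, 0, 0, 0, 1.5, 0, 0, 0, 0, 0, 2, 0, 0, 0, 0])

```text
t: 26.42
tool_pos: [672.6, 131.1, 35.7]
tool_rot: [[-0.834, -0.096, 0.543], [-0.086, 0.995, 0.045], [-0.545, -0.009, -0.839]]
wrist_force: [-0.1, -8.1, 7.5]
width: 25.7
grip_force: 25.0
```

>>> servo_tool(increments=[0, 0.5, 0, 0, 0, 0, 0, 1, 0, 0, 0, 0, 0, 1.5, 0, 0, 0, 0, 0, 2, 0, 0, 0, 0])

```text
t: 26.92
tool_pos: [672.5, 131.2, 35.9]
tool_rot: [[-0.834, -0.094, 0.544], [-0.085, 0.995, 0.041], [-0.545, -0.012, -0.838]]
wrist_force: [-1.6, -9.9, 10.3]
width: 25.8
grip_force: 25.0
```

```bash
python3 st.py
```

```text
[672.549 131.206  35.896] [-1.585 -9.901 10.32 ] [-1.443 -0.136 -1.029] 25.00534415245056
5.400529106996698 [-47.437  79.844]
```

>>> servo_tool(increments=[0, 0.3, 0, 0, 0, 0, 0, 0.6, 0, 0, 0, 0, 0, 0.9, 0, 0, 0, 0, 0, 1.2, 0, 0, 0, 0])

```text
t: 27.42
tool_pos: [672.2, 134.6, 35.7]
tool_rot: [[-0.834, -0.097, 0.543], [-0.086, 0.995, 0.045], [-0.545, -0.009, -0.839]]
wrist_force: [0.5, -6.8, 7.3]
width: 25.7
grip_force: 25.0
```

>>> servo_tool(increments=[0, 0.3, 0, 0, 0, 0, 0, 0.6, 0, 0, 0, 0, 0, 0.9, 0, 0, 0, 0, 0, 1.2, 0, 0, 0, 0])

```text
t: 27.92
tool_pos: [672.2, 134.7, 35.8]
tool_rot: [[-0.834, -0.095, 0.543], [-0.086, 0.995, 0.043], [-0.545, -0.01, -0.838]]
wrist_force: [-0.5, -7.4, 8.7]
width: 25.7
grip_force: 25.0
```

>>> servo_tool(increments=[0, 0.3, 0, 0, 0, 0, 0, 0.6, 0, 0, 0, 0, 0, 0.9, 0, 0, 0, 0, 0, 1.2, 0, 0, 0, 0])

```text
t: 28.42
tool_pos: [672.2, 134.8, 35.9]
tool_rot: [[-0.834, -0.094, 0.544], [-0.085, 0.995, 0.041], [-0.545, -0.012, -0.838]]
wrist_force: [-0.9, -10.7, 10.6]
width: 26.2
grip_force: 25.0
```

```bash
python3 st.py
```

```text
[672.173 134.806  35.878] [ -0.869 -10.73   10.587] [-1.52  -0.099 -1.005] 25.005252957344055
5.405968150188968 [-47.467  83.462]
```

>>> servo_tool(increments=[0, 0.3, 0, 0, 0, 0, 0, 0.6, 0, 0, 0, 0, 0, 0.9, 0, 0, 0, 0, 0, 1.2, 0, 0, 0, 0])

```text
t: 28.92
tool_pos: [671.8, 138.2, 35.7]
tool_rot: [[-0.834, -0.097, 0.543], [-0.086, 0.995, 0.046], [-0.545, -0.009, -0.839]]
wrist_force: [0.6, -6.6, 7.4]
width: 25.9
grip_force: 25.0
```

```bash
python3 st.py
```

```text
[671.846 138.229  35.679] [ 0.597 -6.648  7.369] [-0.918 -0.183 -0.889] 25.014396607875824
5.547031623411924 [-47.455  86.821]
```

>>> servo_tool(increments=[0, 0.3, 0, 0, 0, 0, 0, 0.6, 0, 0, 0, 0, 0, 0.9, 0, 0, 0, 0, 0, 1.2, 0, 0, 0, 0])

```text
t: 29.42
tool_pos: [671.8, 138.3, 35.8]
tool_rot: [[-0.834, -0.095, 0.543], [-0.086, 0.995, 0.043], [-0.545, -0.01, -0.838]]
wrist_force: [-1.2, -8.1, 8.9]
width: 25.7
grip_force: 25.0
```

```bash
python3 st.py
```

```text
[671.846 138.28   35.787] [-1.224 -8.078  8.89 ] [-1.177 -0.122 -0.925] 25.00792533159256
5.473150902674972 [-47.455  86.912]
```

>>> servo_tool(increments=[0, 0.3, 0, 0, 0, 0, 0, 0.6, 0, 0, 0, 0, 0, 0.9, 0, 0, 0, 0, 0, 1.2, 0, 0, 0, 0])

```text
t: 29.92
tool_pos: [671.8, 138.4, 35.9]
tool_rot: [[-0.834, -0.094, 0.544], [-0.085, 0.995, 0.041], [-0.545, -0.012, -0.838]]
wrist_force: [-1.8, -10.1, 10.0]
width: 25.8
grip_force: 25.0
```

>>> servo_tool(increments=[0, 0.3, 0, 0, 0, 0, 0, 0.6, 0, 0, 0, 0, 0, 0.9, 0, 0, 0, 0, 0, 1.2, 0, 0, 0, 0])

```text
t: 30.42
tool_pos: [671.8, 139.3, 35.8]
tool_rot: [[-0.834, -0.093, 0.544], [-0.085, 0.996, 0.041], [-0.545, -0.012, -0.838]]
wrist_force: [-1.7, -9.9, 10.5]
width: 26.4
grip_force: 25.0
```

```bash
python3 st.py
```

```text
[671.761 139.314  35.842] [-1.651 -9.928 10.52 ] [-1.342 -0.136 -1.09 ] 25.011891424655914
5.356194183356422 [-47.444  87.998]
```

>>> servo_tool(increments=[0, 0.3, 0, 0, 0, 0, 0, 0.6, 0, 0, 0, 0, 0, 0.9, 0, 0, 0, 0, 0, 1.2, 0, 0, 0, 0])

```text
t: 30.92
tool_pos: [671.8, 139.4, 36.0]
tool_rot: [[-0.834, -0.092, 0.544], [-0.085, 0.996, 0.039], [-0.545, -0.014, -0.838]]
wrist_force: [-2.3, -11.6, 13.2]
width: 25.7
grip_force: 25.0
```

```bash
python3 st.py
```

```text
[671.762 139.384  35.962] [ -2.263 -11.595  13.168] [-1.603 -0.173 -1.263] 25.009655356407166
5.285847544245345 [-47.442  88.107]
```

>>> servo_tool(increments=[0, 0.3, 0, 0, 0, 0, 0, 0.6, 0, 0, 0, 0, 0, 0.9, 0, 0, 0, 0, 0, 1.2, 0, 0, 0, 0])

```text
t: 31.42
tool_pos: [671.7, 139.4, 36.0]
tool_rot: [[-0.834, -0.091, 0.545], [-0.084, 0.996, 0.037], [-0.546, -0.015, -0.838]]
wrist_force: [-3.6, -12.6, 13.7]
width: 26.1
grip_force: 25.0
```

```bash
python3 st.py
```

```text
[671.725 139.431  36.045] [ -3.574 -12.556  13.655] [-1.847 -0.135 -1.312] 25.011441707611084
5.210379749311947 [-47.477  88.197]
```

>>> servo_tool(increments=[0, 0.4, 0, 0, 0, 0, 0, 0.8, 0, 0, 0, 0, 0, 1.2, 0, 0, 0, 0, 0, 1.6, 0, 0, 0, 0])

```text
t: 31.92
tool_pos: [671.7, 139.5, 36.1]
tool_rot: [[-0.834, -0.089, 0.545], [-0.084, 0.996, 0.034], [-0.546, -0.017, -0.838]]
wrist_force: [-4.1, -15.4, 15.4]
width: 26.2
grip_force: 25.0
```

```bash
python3 st.py
```

```text
[671.669 139.545  36.122] [ -4.093 -15.397  15.443] [-2.1   -0.162 -1.466] 25.01677840948105
5.103251260141221 [-47.526  88.368]
```

>>> servo_tool(increments=[0, -1, 0, 0, 0, 0, 0, -2, 0, 0, 0, 0, 0, -3, 0, 0, 0, 0, 0, -4, 0, 0, 0, 0, 0, -4, 0, 0, 0, 0])

```text
t: 32.55
tool_pos: [671.7, 139.3, 35.8]
tool_rot: [[-0.834, -0.093, 0.543], [-0.084, 0.996, 0.041], [-0.545, -0.012, -0.838]]
wrist_force: [-1.1, -10.1, 10.5]
width: 26.2
grip_force: 25.0
```

```bash
python3 st.py
```

```text
[671.69  139.295  35.803] [ -1.069 -10.098  10.507] [-1.341 -0.077 -1.181] 25.0245201587677
5.333387154429776 [-47.513  87.984]
```

>>> servo_tool(increments=[0, -1, 0, 0, 0, 0, 0, -2, 0, 0, 0, 0, 0, -3, 0, 0, 0, 0, 0, -4, 0, 0, 0, 0, 0, -4, 0, 0, 0, 0])

```text
t: 33.17
tool_pos: [671.8, 139.1, 35.5]
tool_rot: [[-0.835, -0.098, 0.542], [-0.086, 0.995, 0.048], [-0.544, -0.006, -0.839]]
wrist_force: [3.1, -4.8, 4.7]
width: 26.2
grip_force: 25.0
```

Run:
```python
exec(open("st.py").read())
from plant import imaging
c=imaging.read_camera("top");c2=imaging.read_camera("side")
crop(c,225,150,100,140,4,"a.png");crop(c2,150,230,100,140,4,"b.png")
cv2.imwrite("pics/j6.png",np.hstack([cv2.imread("a.png"),cv2.imread("b.png")]))
```

```text
[671.834 139.141  35.529] [ 3.086 -4.78   4.664] [-0.668 -0.23  -0.884] 25.04175156354904
5.6249952747644745 [-47.374  87.682]
```

>>> servo_tool(increments=[0, 0, 0, 0, 0, 0, 0, 0, 0, 0, 0, 0, 0, 0, 0, 0, 0, 0, 0, 0, 0, 0, 0, 0, 0, 0, 0, 0, 0, 0], grip=0.5)

```text
t: 33.9
tool_pos: [669.8, 145.1, 35.2]
tool_rot: [[-0.835, -0.108, 0.539], [-0.09, 0.994, 0.059], [-0.542, 0.001, -0.84]]
wrist_force: [0.0, -0.2, -0.3]
width: 46.5
grip_force: 0.0
```

>>> servo_tool(increments=[0, 0, -5, 0, 0, 0, 0, 0, -15, 0, 0, 0, 0, 0, -30, 0, 0, 0, 0, 0, -50, 0, 0, 0, 0, 0, -75, 0, 0, 0, 0, 0, -100, 0, 0, 0, 0, 0, -120, 0, 0, 0, 0, 0, -120, 0, 0, 0])

```text
t: 34.9
tool_pos: [605.2, 138.2, 138.5]
tool_rot: [[-0.833, -0.108, 0.542], [-0.091, 0.994, 0.059], [-0.545, -0.0, -0.838]]
wrist_force: [0.4, 0.1, -0.0]
width: 46.3
grip_force: 0.0
```

Run:
```python
exec(open("st.py").read())
from plant import imaging
c=imaging.read_camera("top");c2=imaging.read_camera("side")
crop(c,225,150,100,140,4,"a.png");crop(c2,150,230,100,140,4,"b.png")
cv2.imwrite("pics/j7.png",np.hstack([cv2.imread("a.png"),cv2.imread("b.png")]))
pickle.dump([c,c2],open("cam7.pkl","wb"))
```

```text
[605.171 138.181 138.466] [ 0.385  0.138 -0.005] [-0.082  0.555  0.015] 0.0
6.211353168960153 [-113.842   92.914]
```

View pics/j7.png

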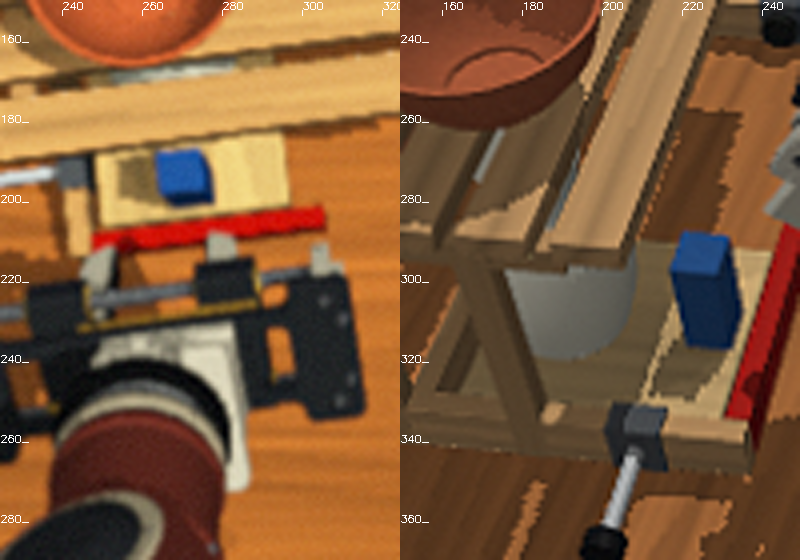

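Run:
```python
from h import *
np.set_printoptions(precision=2,suppress=True)
d=pickle.load(open("cam7.pkl","rb"))
f=lambda X,Y,z:ray(d[0],(X/4+224.5,Y/4+149.5),z)
for n,a,b,z in(("near edge",(103,226),(289,203),15),("left edge",(94,158),(103,226),15),("right edge",(282,133),(290,203),15),("sill",(95,248),(325,220),28)):
    A,B=f(*a,z),f(*b,z);print(n,wr(A),wr(B))
g=f(183,178,73);print("grip",wr(g))
# edge fit: board near edge & sill far edge by colour
im=d[0]["color"].astype(int)
hsv=cv2.cvtColor(d[0]["color"],cv2.COLOR_RGB2HSV)
pts=[];rt=[]
for x in range(254,294,2):
    col=im[190:215,x]; red=(col[:,0]>130)&(col[:,1]<60)
    r=np.where(red)[0]
    wood=np.where(col[:r[0],2]>85)[0] if len(r) else []
    if len(r) and len(wood): rt.append(wr(ray(d[0],(x,190+r[0]-.5),28))); pts.append(wr(ray(d[0],(x,190+wood[-1]+.5),15)))
for P in (np.array(pts),np.array(rt)):
    k=np.polyfit(P[:,1],P[:,0],1);print("x=",k[1],"slope deg",np.degrees(np.arctan(k[0])),len(P))
```

```text
near edge [-63.65 139.83] [-63.65  30.9 ]
left edge [-23.24 140.79] [-63.65 139.83]
right edge [-22.28  30.19] [-63.72  30.33]
sill [-77.87 143.74] [-78.09  10.95]
grip [-52.39  84.14]
x= -65.04395377483253 slope deg 0.5773054860099098 20
x= -69.46973248409473 slope deg 0.10334769955618063 20
```

The last picture shows the board square behind the sill, with its near edge about 5 mm inside at crop (103,226) to (289,203). It sits against the left buffer at about (92,170), the vase is upright, and the gripper is clear.

```bash
python3 -c "
from plant import robot
print(robot.hand_in())"
```

```text
the job is handed in; nothing more can be done
None
```

I handed the job in at about 35 s: the board is behind the sill, square to within about 0.6°, and resting against the left buffer; the vase is standing, and the gripper has let go and is clear.

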